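# Seat the dispensing template on its locating pins

## Robot

A 6-joint arm with a two-finger parallel gripper is mounted at the origin on a cart in front of the work surface, level with it; the furniture and walls round the work are solid. World frame = base frame: x ahead of the robot, y to its left, z up, the work surface at z = 0. Lengths are in m, angles in rad, forces in N, time in s.
With the tool pointing down it reaches from about 0.3 to 0.85 m from the base axis. Payload 5.4 kg.
Tool frame: the origin (TCP) lies on the centre line of the jaws, within the pads' length; the fingertips stand r.tcp_to_tips ahead of it and the grasp point (between the pads) is the TCP (r.tcp_to_tips is the distance from the TCP to the fingertips, in m); z points along the fingers, y is the line along which they close (so a half turn about z gives the same grasp; the last joint's range is limited). The gripper opens to 85 mm and grips with 20 to 120 N. Pads are 22 mm wide; open, the fingers measure 114 mm over their backs; the gripper's body (76 mm by 85 mm) begins 54 mm behind the grasp point. The pads swing forward as they close: fully open they stand 13 mm farther back than shut.
Start: joints at [1.071, 0.158, 1.597, -0, 1.386, -0.21], TCP at [0.164, 0.551, 0.25] pointing down, gripper open.
Joint ranges: [-2.91, 2.91], [-0.94, 2.29], [0.18, 2.7], [-1.29, 4.43], [0.17, 2.64], [-3, 3]. Speed limits (rad/s): [2.57, 2.57, 3.14, 3.14, 3.14, 3.14].

## Interface

Orientations are given as a rotation vector (axis times angle).
In Python, from plant import r gives the robot as it stands.
- The arm moves only by the shell command python3 -m inch 'ROWS' [FORCE]. ROWS is JSON, a list of rows, each a list of 5 numbers: the opening in per cent of the stroke, from 0 (shut) to 100 (fully open), then the shift along the tool's x, y, z in units of 25 mm (1.0 is 25 mm), then the turn about the tool's z in units of 5 degrees (1.0 is 5 degrees). A call has 1 to 20 rows; each row shifts and turns the commanded pose from where the row before left it, along the tool's axes as they then stand; what a row does not reach is not made up. A row lasts 1/10 s, in which the tool goes at most 50 mm and 8.59 degrees, less where a joint would pass 70% of its speed; a pose out of reach is approached as far as the arm can. A call is refused whole if a number of a shift passes 1 or a number of a turn 1, either way. A call with a gripper value outside its range is refused whole. The fingers move at their own pace and stop on an object; FORCE is the grip in N (left out, the last holds). Time passes only in rows, so rows that do not move let the fingers close. It gives the time, the measured TCP pose, the force, the opening and the grip force at its end, in the units of the state.
- r.get_state(): the state, without advancing time (a new reading comes with each control period).
- r.get_image(name): name is "side" or "top" or "wrist"; returns a dict with "pixels" (400x640x3 uint8, red, green, blue), "fx", "fy", "cx", "cy" (pixels), "k1" (the pictures are not rectified: a ray, as slopes to the right and down, at radius r is drawn at 1 + k1 r^2 times it, then the intrinsics apply), "camera_from_world" (4x4, takes a point from world to camera coordinates). Camera axes: x right, y down, z forward; pixel columns grow to the right and rows downward; lengths in m; the calibration is good to about 2 mm. A picture is of the moment at which its call begins. There is no depth.
- r.job_done(): hands the job in; it is judged then, once.
Trained networks look in a picture, given as the dict that the camera call returned (one of the last four; its "shot" number tells which), for a name from the list of things; names that differ only in an ending like _2 or _b are one class to them, and where a whole thing is asked for, a point or a joint stands for the part that bears it (a point fixed in the world has none). Each returns a list of dicts, best first, with "p" (0 to 1); they miss things now and then, are a little off and sometimes report something else, mostly with a low value. They report only what shows in the picture. A call takes as long as a camera call.
- r.regions_of(picture, thing): "mask" (400x640 bool, what is visible of it) and "box" ([left, top, right, bottom] in pixels, round what is visible of it).
- r.tip_of(picture, thing): "pixel" ([row, column] in pixels: a listed point, or the origin of a listed thing).
The state is a dict: "t": time; "joints": joint angles; "joint_vel": joint speeds; "joint_efforts": joint torques, N m; "position": TCP position; "tool_rot": TCP orientation; "ft_force": force on the tool from outside, world axes, zero at the start; "ft_torque": the same for the moment, N m; "width": opening from 0.0 (shut) to 1.0 (fully open); "grasp_force": force on a finger pad.
Only numpy, scipy, OpenCV 4.12 (cv2) and the standard library are available. Lean on these libraries where they do the work, as an engineer would, in place of code of your own. Each camera call takes 0.05 s, during which the arm holds its last target. There are 200 camera calls.

## Task

Slide the white template plate along its rails, off the raised middle deck, to the station whose two locating pins stand as far apart as the plate's two large holes, so that it drops over both pins and lies flat on the bottom of that station. Move it by its black handle, do not lift it out of the fixture, and let go of it when it is seated.

Things in the scene. Friction and masses are not known exactly. Their poses are not given: they have to be found in the camera images.
- template_grip (a point): Grip point of the loose white template: plate 130 (x, across rails) x 84 (y, along rails) x 6 mm, 0.25 kg, same either way round, two 26 mm holes on its x axis 48 mm either side of centre, six 10 mm holes. Black block handle on its middle: 20 (x) x 44 (y) mm, rises 46 mm above the plate's top. Point: on the handle's centre line, 40 mm above the plate's underside, 12 mm below the handle's top; z up.
- wide_pins_mid (a point): Right station: point on its flat bottom midway between its two steel pins; x across the rails (pins on it, 48 mm either side), y along the rails, z up. Pins 9 mm tall, 12 mm thick at the foot, tapering to 6 mm. Seated, the plate lies on this bottom (10 mm above the bench), the grip point 40 mm above this point. It may be at either end; the other end's pins stand only 44 mm apart and do not fit.
- fixture: Fixed aluminium tray, 154 mm across (x) by 320 mm along its rails (y); origin under its centre, on the bench. Raised middle deck, top at 22 mm, 92 mm long in y, where the template starts roughly square to the rails. A sunken station at each end: 106 mm long, middle 99 mm from the tray's middle, bottom at 10 mm, pin tips at 19 mm. Side rails (138 mm apart inside) and end stops rise to 26 mm.

How it is judged:
At the end, for the whole second after the job is handed in: The template lies at rest and flat (within about 4.5 degrees) on the bottom of the station with the wide-set pins, both pins in its large holes: its centre within 15 mm of the middle between the pins, its height within 4 mm of fully down, turned no more than 15 degrees (horizontal distance between template_grip and wide_pins_mid below 0.015 m and z of template_grip in the frame of wide_pins_mid between 0.034 and 0.044 m and angle between template_grip's own z axis and vertical below 0.08 rad and angle between the x axis of template_grip and the x axis of wide_pins_mid, either way round below 0.26 rad and linear speed of template below 0.02 m/s); the robot touches nothing.
It fails at once if the template was lifted out of the fixture (more than 30 mm above its height on the deck) (z of template_grip in the frame of wide_pins_mid above 0.082 m).
It also fails if it takes over 32 s, if anything falls off the work surface, if the arm or the gripper's body presses on something with over 40 N, if the wrist force passes 120 N, or if a joint passes its speed limit or range.

## Working session

There is one attempt and no reset: what is moved stays moved. The work goes in short steps, Python scripts to look and compute and a shell command to move; the robot and the scene stay as the last step left them, time stands still between calls to the robot, and variables do not carry over. Pictures are saved under pics/ and viewed, at most 10 in all, crops included, and the job is handed in when it is done.

```bash
ls; mkdir -p pics
cat > h.py <<'E'
import numpy as np, cv2
from plant import r
def ray(p,px):
    K=np.array([[p["fx"],0,p["cx"]],[0,p["fy"],p["cy"]],[0,0,1.]])
    u=cv2.undistortPoints(np.array([[[px[1],px[0]]]],float),K,np.array([p["k1"],0,0,0,0.]))[0,0]
    T=np.array(p["camera_from_world"]); R=T[:3,:3]; 
    return -R.T@T[:3,3], R.T@np.array([u[0],u[1],1])
def at(p,px,z):
    o,d=ray(p,px); return o+d*(z-o[2])/d[2]
def tri(rs):
    A=0;b=0
    for o,d in rs:
        d=d/np.linalg.norm(d);P=np.eye(3)-np.outer(d,d);A=A+P;b=b+P@o
    return np.linalg.solve(A,b)
def save(p,n): cv2.imwrite("pics/"+n,p["pixels"][:,:,::-1])
E
python3 - <<'E'
from h import *
np.set_printoptions(precision=4,suppress=True)
s=r.get_state(); print(s["t"],s["position"],s["tool_rot"],s["width"],r.tcp_to_tips)
R=cv2.Rodrigues(np.array(s["tool_rot"]))[0]; print(R)
Z={"template_grip":.052,"wide_pins_mid":.010,"fixture":0}
for n in ["top","side","wrist"]:
    p=r.get_image(n); save(p,n+"1.png")
    for t in Z:
        for d in r.tip_of(p,t)[:2]: print(n,t,d["p"],d["pixel"],at(p,d["pixel"],Z[t] if t!="template_grip" else .062))
E
```

```text
pics
0.0 [0.1641 0.5505 0.2493] [-0.4535 -3.108   0.0029] 1.0012859145548618 0.019
[[-0.9583  0.2858 -0.0009]
 [ 0.2858  0.9583 -0.0017]
 [ 0.0004 -0.0019 -1.    ]]
top template_grip 0.79 [206.6, 326.1] [ 0.4797 -0.0181  0.062 ]
top template_grip 0.35 [208.8, 324.0] [ 0.4757 -0.0144  0.062 ]
top wide_pins_mid 0.7 [217.0, 276.5] [0.4667 0.0755 0.01  ]
top fixture 0.93 [210.7, 323.1] [ 0.481  -0.0133  0.    ]
side template_grip 0.75 [206.0, 315.0] [ 0.4732 -0.018   0.062 ]
side wide_pins_mid 0.74 [207.4, 315.5] [0.4937 0.0436 0.01  ]
side wide_pins_mid 0.73 [199.6, 296.6] [0.4677 0.0778 0.01  ]
side fixture 0.79 [235.8, 320.8] [ 0.4812 -0.0243  0.    ]
```

Run:
```python
import cv2
a=cv2.imread("pics/top1.png");cv2.imwrite("pics/top1c.png",cv2.resize(a[110:310,190:450],None,fx=3,fy=3,interpolation=cv2.INTER_CUBIC))
```

```text
(no output)
```

View pics/top1c.png

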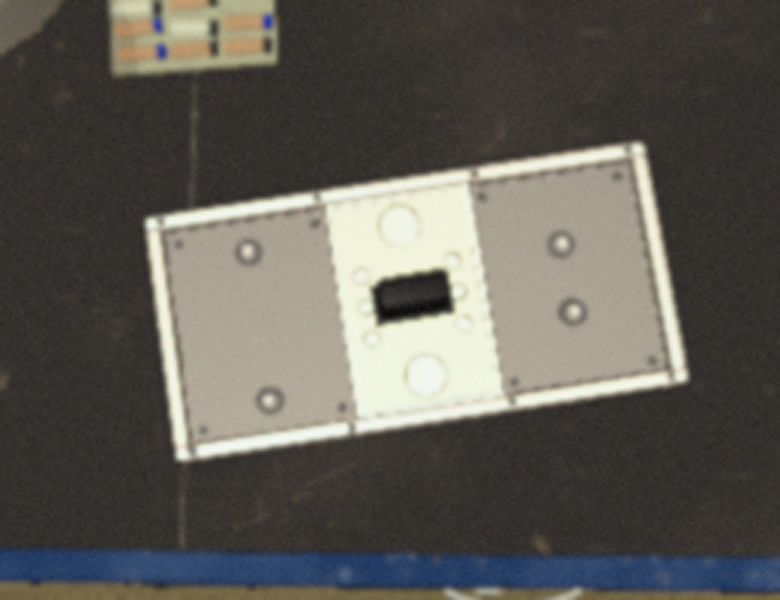

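View pics/side1.png

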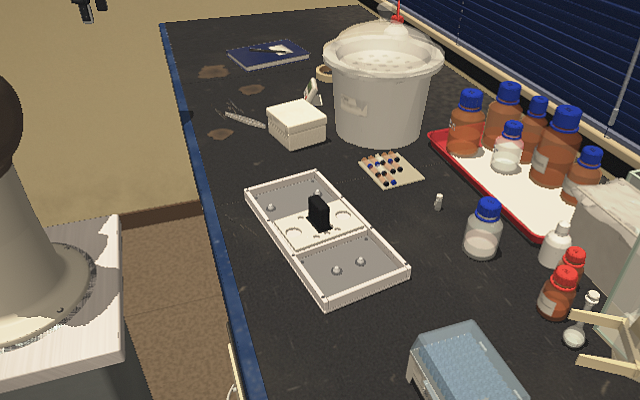

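The top view shows the plate on the middle deck, with its large holes at crop pixels (399,226) and (425,376). The wide pins are in the left (+y) station at (248,250) and (270,400), about as far apart as the holes. The right-hand pins are much closer together. The side view agrees and shows nothing blocking the approach.

Run:
```python
from h import *
np.set_printoptions(precision=4,suppress=True)
s=r.get_state();R=cv2.Rodrigues(np.array(s["tool_rot"]))[0];pos=np.array(s["position"])
p=r.get_image("top");q=r.get_image("side")
c=lambda x,y:(110+y/3-.33,190+x/3-.33)
a,b=at(p,c(248,250),.019),at(p,c(270,400),.019);h1,h2=at(p,c(399,226),.028),at(p,c(425,376),.028)
print("pins",a,b,(a+b)/2,np.linalg.norm(a-b));print("holes",h1,h2,(h1+h2)/2,np.linalg.norm(h1-h2))
g=tri([ray(i,r.tip_of(i,"template_grip")[0]["pixel"]) for i in(p,q)]);print("grip tri",g)
f=lambda u,v:np.degrees(np.arctan2(*(u-v)[1::-1]))
print("x-axis ang pins",f(a,b),"plate",f(h1,h2),"tool x ang",np.degrees(np.arctan2(R[1,0],R[0,0])),"tool y",np.degrees(np.arctan2(R[1,1],R[0,1])))
m=r.regions_of(p,"template_grip")
print([(d["p"],d["box"]) for d in m])
# handle top-face corners (z=.074)
hs=[at(p,c(*k),.074) for k in((373,281),(447,270),(453,311),(379,324))];print("handle top",np.mean(hs,0),hs)
G=(h1+h2)/2;G[2]=.062
print("tool shift to grip/25mm",R.T@(G-pos)/.025)
```

```text
pins [0.5115 0.0836 0.019 ] [0.4166 0.0677 0.019 ] [0.464  0.0756 0.019 ] 0.09621456783637013
holes [ 0.5259 -0.0119  0.028 ] [ 0.4316 -0.0286  0.028 ] [ 0.4788 -0.0203  0.028 ] 0.09570262826791034
grip tri [ 0.4717 -0.0165  0.0597]
x-axis ang pins 9.524579594606166 plate 10.039896573644723 tool x ang 163.39608723974277 tool y 73.3960872845177
[(0.75, [300.0, 173.5, 354.2, 250.5])]
handle top [ 0.4745 -0.0202  0.074 ] [array([0.4836, 0.0036, 0.074 ]), array([ 0.4905, -0.0402,  0.074 ]), array([ 0.4661, -0.0438,  0.074 ]), array([ 0.458 , -0.0002,  0.074 ])]
tool shift to grip/25mm [-18.5826 -18.3048   7.533 ]
```

```bash
python3 -m inch '[[100,-0.98,-0.96,0,0],[100,-0.98,-0.96,0,0],[100,-0.98,-0.96,0,0],[100,-0.98,-0.96,0,0],[100,-0.98,-0.96,0,0],[100,-0.98,-0.96,0,0],[100,-0.98,-0.96,0,0],[100,-0.98,-0.96,0,0],[100,-0.98,-0.96,0,0],[100,-0.98,-0.96,0,0],[100,-0.98,-0.96,0,0],[100,-0.98,-0.96,0,0],[100,-0.98,-0.96,0,0],[100,-0.98,-0.96,0,0],[100,-0.98,-0.96,0,0],[100,-0.98,-0.96,0,0],[100,-0.98,-0.96,0,0],[100,-0.98,-0.96,0,0],[100,-0.98,-0.96,0,0]]' 40
python3 -m inch '[[100,0,0,0,1],[100,0,0,0,1],[100,0,0,0,1],[100,0,0,0,1],[100,0,0,0,1],[100,0,0,0,1],[100,0,0,0,1],[100,0,0,0,1],[100,0,0,0,1],[100,0,0,0,1],[100,0,0,0,1],[100,0,0,0,1],[100,0,0,0,0.68],[100,0,0,0,0],[100,0,0,0,0]]'
cat > m.py <<'E'
from h import *
import sys
np.set_printoptions(precision=4,suppress=True)
s=r.get_state();R=cv2.Rodrigues(np.array(s["tool_rot"]))[0];pos=np.array(s["position"])
print(s["t"],pos,s["joints"],"tool y",np.degrees(np.arctan2(R[1,1],R[0,1])),s["ft_force"],s["width"],s["grasp_force"])
for G in([.478,-.0203,.062],[.464,.0756,.050]): print("shift",R.T@(np.array(G)-pos)/.025)
E
python3 m.py
python3 - <<'E'
from h import *
p=r.get_image("wrist");save(p,"w1.png")
print([(d["p"],d["pixel"],at(p,d["pixel"],.062)) for d in r.tip_of(p,"template_grip")])
print([(d["p"],d["pixel"],at(p,d["pixel"],.01)) for d in r.tip_of(p,"wide_pins_mid")])
E
```

```text
t: 2.75
position: [0.4807, -0.0204, 0.2504]
tool_rot: [0.454, 3.108, 0.0]
ft_force: [0.6, -0.1, 0.6]
width: 1.001
grasp_force: 0.0
t: 4.25
position: [0.4801, -0.019, 0.2504]
tool_rot: [2.017, 2.408, -0.0]
ft_force: [0.3, 0.2, -0.3]
width: 1.001
grasp_force: 0.0
4.25 [ 0.4801 -0.019   0.2504] [-0.2917 -0.0918  1.8534 -0.0001  1.3798 -0.4677] tool y 10.084702459476752 [ 0.2891  0.1671 -0.3349] 1.0011407094537172 0.0
shift [-0.0353 -0.0933  7.5344]
shift [3.8395 0.027  8.014 ]
[]
[(0.92, [82.5, 323.9], array([0.46814476, 0.07495034, 0.01      ]))]
```

View pics/w1.png

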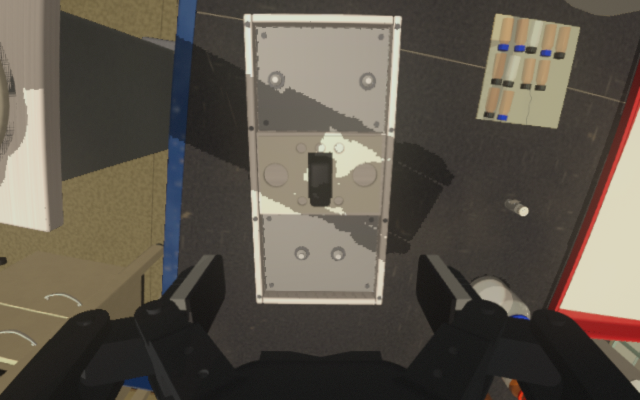

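The wrist view shows the open jaws straddling the handle, which is centred at about (180,320). The wide pins are ahead along tool +x at (79,276) and (81,368), in line with the holes at (174,276) and (174,364). Next I'll descend and grip.

```bash
python3 -m inch '[[100,-0.04,-0.06,1,0],[100,0,0,1,0],[100,0,0,1,0],[100,0,0,1,0],[100,0,0,1,0],[100,0,0,1,0],[100,0,0,0.7,0],[100,0,0,0.5,0],[100,0,0,0.3,0],[100,0,0,0,0],[100,0,0,0,0]]' 40
python3 -m inch '[[15,0,0,0,0],[15,0,0,0,0],[10,0,0,0,0],[0,0,0,0,0],[0,0,0,0,0],[0,0,0,0,0],[0,0,0,0,0],[0,0,0,0,0],[0,0,0,0,0],[0,0,0,0,0]]' 40
python3 m.py
```

```text
t: 5.5
position: [0.4794, -0.0204, 0.0635]
tool_rot: [2.019, 2.406, 0.001]
ft_force: [0.5, -0.1, 0.3]
width: 1.003
grasp_force: 0.0
t: 6.5
position: [0.4792, -0.0203, 0.0632]
tool_rot: [2.019, 2.406, 0.001]
ft_force: [0.4, 0.6, 6.2]
width: 0.229
grasp_force: 40.1
6.5 [ 0.4792 -0.0203  0.0632] [-0.2951  0.1567  2.0065  0.0001  0.9776 -0.4696] tool y 9.996198273219493 [0.4316 0.588  6.2149] 0.2288438404029925 40.089935660362244
shift [ 0.0087 -0.0469  0.0469]
shift [3.8838 0.0671 0.5259]
```

```bash
python3 -m inch '[[0,0.1,0,-0.03,0],[0,0.3,0,0,0],[0,0.3,0,0,0],[0,0.3,0,0,0],[0,0.3,0,0,0],[0,0.3,0,0,0],[0,0.3,0,0,0],[0,0.3,0,0,0],[0,0.3,0,0,0],[0,0.3,0,0,0],[0,0.3,0,0,0],[0,0.3,0,0,0],[0,0.3,0,0,0],[0,0.2,0,0,0],[0,0,0,0,0],[0,0,0,0,0]]' 40
python3 m.py
python3 - <<'E'
from h import *
p=r.get_image("top");save(p,"t2.png");q=r.get_image("wrist")
a=cv2.resize(p["pixels"][150:280,220:420,::-1],None,fx=2.4,fy=2.4,interpolation=cv2.INTER_CUBIC)
b=q["pixels"][:,160:480,::-1][:a.shape[0]]
o=np.zeros((400,800,3),np.uint8);o[:a.shape[0],:480]=a;o[:b.shape[0],480:]=b
cv2.imwrite("pics/c2.png",o)
E
```

```text
t: 8.1
position: [0.4619, 0.0758, 0.0636]
tool_rot: [2.019, 2.407, -0.0]
ft_force: [-0.2, -0.4, -2.0]
width: 0.227
grasp_force: 39.1
8.1 [0.4619 0.0758 0.0636] [-0.0963  0.1285  2.0375 -0.0002  0.9754 -0.2709] tool y 10.011885067914882 [-0.2007 -0.4414 -2.0378] 0.22729343751242342 39.09549593925476
shift [-3.8961 -0.0355  0.0641]
shift [-0.0211  0.0799  0.5432]
```

View pics/c2.png

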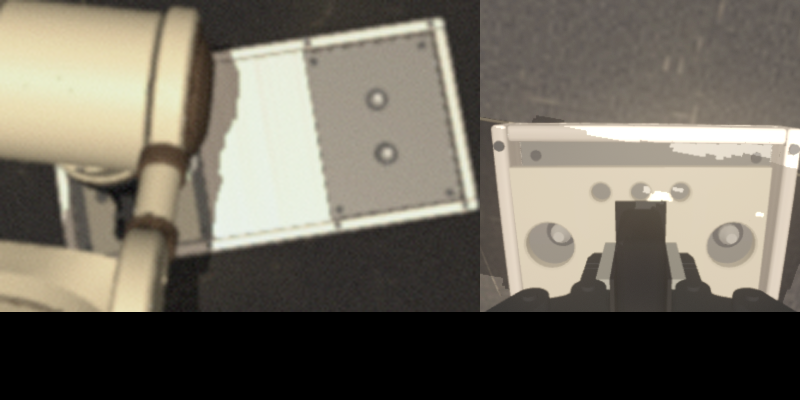

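The wrist crop shows both pins visible inside the large holes: left hole (550,243) with its pin at (562,234), right hole (731,243) with its pin at (729,234). I'll compute the offset.

Run:
```python
from h import *
np.set_printoptions(precision=4,suppress=True)
q=r.get_image("wrist");s=r.get_state();R=cv2.Rodrigues(np.array(s["tool_rot"]))[0]
h=[at(q,(243,550-320),.0285),at(q,(243,731-320),.0285)]
n=[at(q,(233,562-320),.019),at(q,(233,730-320),.019)]
print(h,n,np.linalg.norm(h[0]-h[1]),np.linalg.norm(n[0]-n[1]))
print("shift units",R.T@((n[0]+n[1]-h[0]-h[1])/2)/.025)
```

```text
[array([0.4161, 0.0699, 0.0285]), array([0.5088, 0.0861, 0.0285])] [array([0.42  , 0.0724, 0.019 ]), array([0.5103, 0.0882, 0.019 ])] 0.09410999347219481 0.09168855776962215
shift units [0.0716 0.1215 0.38  ]
```

```bash
python3 -m inch '[[0,0.07,0.11,0,0],[0,0,0,0,0],[0,0,0,0.1,0],[0,0,0,0.1,0],[0,0,0,0.1,0],[0,0,0,0.1,0],[0,0,0,0.06,0],[0,0,0,0.02,0],[0,0,0,0,0],[0,0,0,0,0]]' 40
python3 m.py
python3 - <<'E'
from h import *
q=r.get_image("wrist");save(q,"w3.png")
E
```

```text
t: 9.25
position: [0.4644, 0.0779, 0.0516]
tool_rot: [2.019, 2.406, 0.0]
ft_force: [0.2, 0.2, -3.2]
width: 0.226
grasp_force: 39.2
9.25 [0.4644 0.0779 0.0516] [-0.0912  0.1587  2.0331 -0.      0.9496 -0.2656] tool y 9.994054452580674 [ 0.207   0.247  -3.2431] 0.22554718888352215 39.21173572540283
shift [-3.9647 -0.1459 -0.4141]
shift [-0.0897 -0.0318  0.0657]
```

View pics/w3.png

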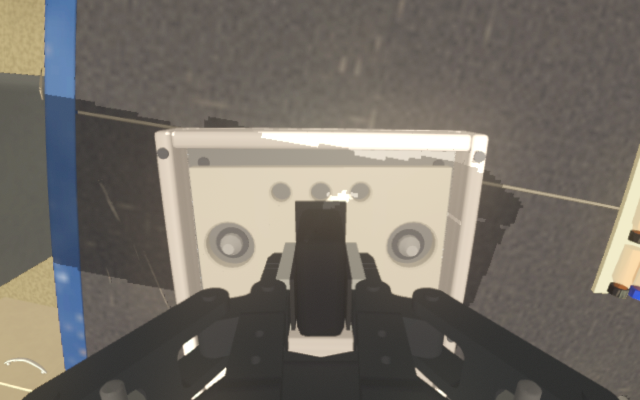

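Both pins are now centred in the holes, at about (243,231) and (244,409). The wrist still carries the plate's weight (-3.2 N), so I'll ease it down a little and release.

```bash
python3 -m inch '[[0,0,0,0.02,0],[0,0,0,0.02,0],[0,0,0,0,0],[0,0,0,0,0]]' 40
python3 -m inch '[[25,0,0,0,0],[40,0,0,0,0],[60,0,0,0,0],[100,0,0,0,0],[100,0,0,0,0],[100,0,0,0,0],[100,0,0,0,0],[100,0,0,0,0],[100,0,0,-0.3,0],[100,0,0,-0.6,0],[100,0,0,-1,0],[100,0,0,-1,0],[100,0,0,-1,0],[100,0,0,-1,0],[100,0,0,0,0],[100,0,0,0,0]]'
python3 m.py
python3 - <<'E'
from h import *
q=r.get_image("wrist");p=r.get_image("side")
b=cv2.resize(p["pixels"][150:320,220:430],(420,340))
o=np.zeros((400,800,3),np.uint8);o[:340,:420]=b[:,:,::-1];o[:,420:]=q["pixels"][:,130:510,::-1]
cv2.imwrite("pics/f4.png",o)
print([(d["p"],d["pixel"],at(q,d["pixel"],.05)) for d in r.tip_of(q,"template_grip")])
E
```

```text
t: 9.7
position: [0.4645, 0.0779, 0.0511]
tool_rot: [2.019, 2.407, -0.0]
ft_force: [-3.0, -0.3, 6.0]
width: 0.229
grasp_force: 40.3
t: 11.3
position: [0.4645, 0.078, 0.1736]
tool_rot: [2.019, 2.406, 0.001]
ft_force: [-0.8, -0.4, -0.5]
width: 1.003
grasp_force: 0.0
11.3 [0.4645 0.078  0.1736] [-0.0911 -0.0411  1.9631 -0.      1.2182 -0.2656] tool y 9.996504151471733 [-0.7685 -0.3838 -0.4749] 1.003019122350438 0.0
shift [-3.9622 -0.1578  4.4648]
shift [-0.087  -0.044   4.9435]
[]
```

View pics/f4.png

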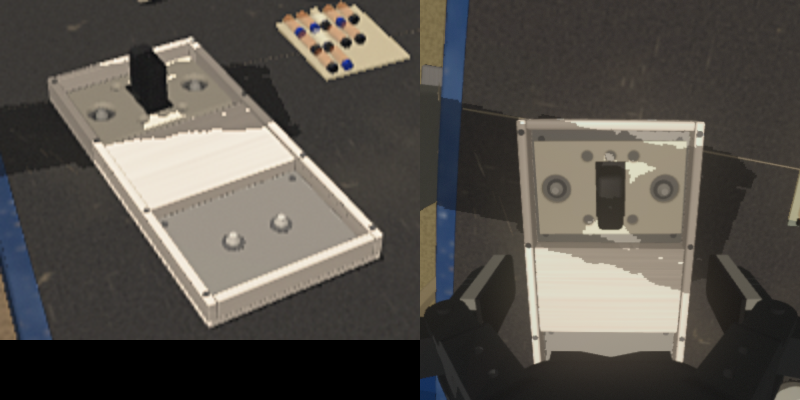

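The plate lies flat and sunken, with both pins through its large holes at crop pixels (188,556) and (188,664), and the gripper is clear of it.

```bash
python3 -c "
from plant import r
print(r.job_done())"
```

```text
the job is handed in; nothing more can be done
None
```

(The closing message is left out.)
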